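# Shut off the marked air valve

## Task

On the workbench stands a grey compressed-air valve box with a yellow sliding cover. With the fingertips, push the cover to the left (away from the hose-nipple end) all the way open, then push the red handle with the white band clockwise a full quarter turn until that valve is fully shut. Only push: never pinch the red handle, leave the blue handle and the loose things beside the box as they are, and finish with the cover still open.

Things in the scene. Friction and masses are not known exactly. Their poses are not given: they have to be found in the camera images.
- valve_box: fixed grey steel valve box, 240 (x) x 248 (y) mm, rim at z = 66, rails on its x sides to z = 70 mm, on a plywood board 260 x 500 mm, top z = 12. Origin: its centre, at z = 0; own z up; yaw within 0.3 rad. Own frame: +y half a closed deck; -y half an open bay, inside x -113 to 113, y -114 to -4, floor z = 12, first hidden by the cover. Stubs below z = 60 stick out 22 mm at -y, 26 at +y, 14 at -x.
- cover (a joint): slide of the yellow cover along the box's +y, m: 0 = closed over the bay, 0.114 = fully open, parked over the deck, against its stop; starts at 0 to 0.015. Friction about 2 N, stays where it is left.
- cover_end (a point): middle of the cover's end face that looks to the box's -y (the face to push toward the box's +y), half-way up; moves with the cover. The cover is a solid slab 226 (x) x 116 (y) x 24 mm, its underside at z = 70 mm, its top at z = 94 mm; too long and wide to be gripped.
- red_stem (a point): point on the upright turning axis of the red handle, half-way up the handle (z = 53 mm); does not move. In the box's frame the two valves stand at x = -48 and +42 mm, y = -85 mm; which of them is red varies. Brass pipes along y (tops z = 34 mm) and valve bodies (tops z = 40 mm) lie below the handles.
- red_handle (a joint): angle of the red handle, rad, growing clockwise seen from above: 0 = open, pointing along the box's +y; 1.571 = shut, pointing along the box's +x, at its stop. Starts at 0 to 0.25. At angle q it points along (sin q, cos q) in the box's x, y and is pushed along (cos q, -sin q). Turning takes 0.12 N m (3 N at 40 mm from the axis); stays where it is left.
- red_tip (a point): free end of the red handle, half-way up. The handle is a red bar with a white band near its end, 52 mm long from the axis, 14 mm wide, 14 mm high (z = 46 to 60 mm); hidden beneath the cover at first.
- blue_tip (a point): free end of the blue handle (plain blue, same size and heights, turning axis 52 mm from this point, the other one of the two valve places); it starts open (0 to 0.15 rad) and shall stay as it is.
- sleeve: loose cream bone sleeve, 65 x 69 x 46 mm, standing on the plywood board off the -y end of the box; leave alone. Origin: centre of its underside.
- bone_block: loose cream bone blank, 30 x 60 x 10 mm, lying on the plywood board off the -y end of the box; leave alone. Origin: centre of its underside.
- sanding_block: loose wooden sanding block, 45 x 88 x 26 mm, lying on the plywood board off the +y end of the box; leave alone. Origin: centre of its underside.

How it is judged (in metres and radians):
On the way, in this order (a step that is already met when the one before it is completed fails the run):
1. the cover is pushed fully open (within 10 mm of its stop) (value of joint cover above 0.104 m), for 0.2 s.
2. the red handle is pushed shut (within 0.12 rad of its stop) (value of joint red_handle above 1.45 rad), for 0.2 s.
At the end, for the whole second after the job is handed in: The cover rests within 10 mm of its fully open stop, the red handle rests within 0.12 rad of its shut stop, the blue handle's end is within 12 mm of where it began, and each loose thing is within 15 mm of where it stood (value of joint cover above 0.104 m and value of joint red_handle above 1.45 rad and velocity of joint red_handle between -0.05 and 0.05 rad/s and velocity of joint cover between -0.01 and 0.01 m/s and distance of blue_tip from where it was at the start of the episode below 0.012 m and distance of each of sleeve, bone_block, sanding_block from where it was at the start of the episode below 0.015 m); the robot touches nothing.
It fails at once if the red handle is pinched (both of its long faces pressed by the fingers at once) (contact force between the fingers and red_handle_c3 above 1 N and contact force between the fingers and red_handle_c4 above 1 N).
It fails at once if the blue handle's end is moved by more than 12 mm (distance of blue_tip from where it was at the start of the episode above 0.012 m).
It fails at once if a loose thing beside the box is lifted or moved by more than 15 mm (distance of any of sleeve, bone_block, sanding_block from where it was at the start of the episode above 0.015 m).
It also fails if it takes over 45 s, if anything falls off the work surface, if the arm or the gripper's body presses on something with over 40 N, if the wrist force passes 120 N, or if a joint passes its speed limit or range.

## Robot

A 6-joint arm with a two-finger parallel gripper is mounted at the origin on a cart in front of the work surface, level with it; the furniture and walls round the work are solid. World frame = base frame: x ahead of the robot, y to its left, z up, the work surface at z = 0. Lengths are in m, angles in degrees, forces in N, time in s.
With the tool pointing down it reaches from about 0.4 to 0.825 m from the base axis. Payload 7 kg.
Tool frame: the origin (TCP) lies at the very end of the fingers, on their centre line; the grasp point (between the pads) lies r.grip_depth behind it (r.grip_depth is the distance from the TCP to the grasp point, in m); z points along the fingers, y is the direction in which the jaws open and shut (so a half turn about z gives the same grasp; the last joint's range is limited). The gripper opens to 88 mm and grips with 3 to 60 N. Pads are 19 mm wide; open, the fingers measure 130 mm over their backs; the gripper's body (78 mm by 193 mm) begins 47 mm behind the grasp point.
Start: joints at [80.621, 20.546, 0.682, 0, -70.136, -16.507], TCP at [0.295, 0.607, 0.227] pointing down, gripper open.
Joint ranges: [-176.03, 176.03], [-82.01, 121.73], [-58.28, 71.71], [-173.87, 95.51], [-174.79, -0.11], [-173.66, 173.66]. Speed limits (degrees/s): [136.94, 136.94, 172.46, 180, 180, 180].

## Interface

Orientations are given as [roll, pitch, yaw] about the fixed x, y, z axes, in that order (R = Rz(yaw) Ry(pitch) Rx(roll)).
In Python, from plant import r gives the robot as it stands. The module is installed in compiled form; this text tells all that it offers.
- The arm moves only by the tool step_arm, never from a script. Its argument "increments" is a list of rows, each a list of 3 entries, a list of its own where there are three numbers: the shift along the tool's x, y, z in m, then the turn, a rotation vector about the tool's x, y, z in rad, then the closure, from 0 (fully open) to 1 (shut). In form: [[[x, y, z], [wx, wy, wz], grip], ...]. A call has 1 to 10 rows; each row is the pose to reach, as a shift and turn from the pose commanded when the call began, along the tool's axes at that moment; what a row does not reach only later rows make up. A row lasts 1/10 s, in which the tool goes at most 50 mm and 8.59 degrees, less where a joint would pass 70% of its speed; a pose out of reach is approached as far as the arm can. A call with a gripper value outside its range is refused whole. The fingers move at their own pace and stop on an object; "force" is the grip in N (left out, the last holds). Time passes only in rows, so rows that repeat a pose let the fingers close. It gives the time, the measured TCP pose, the force and the opening at its end, in the units of the state.
- r.get_state(): the state, without advancing time (a new reading comes with each control period).
- r.capture(name): name is "side" or "top"; returns a dict with "color" (384x512x3 uint8, red, green, blue), "intrinsics" (3x3 intrinsics, pixels), "k1" (the pictures are not rectified: a ray, as slopes to the right and down, at radius r is drawn at 1 + k1 r^2 times it, then the intrinsics apply), "rvec" (rotation vector, rad) and "tvec" (3), from world to camera coordinates, as OpenCV has them. Camera axes: x right, y down, z forward; pixel columns grow to the right and rows downward; lengths in m; the calibration is good to about 2 mm. A picture is of the moment at which its call begins. There is no depth.
- r.close_job(): hands the job in, once; it reports no verdict.
The state is a dict: "time_s": time; "joints": joint angles; "qd": joint speeds; "joint_torque": joint torques, N m; "tcp_pos": TCP position; "eef_rot": TCP orientation; "contact_force": force on the tool from outside, world axes, zero at the start; "moment": the same for the moment, N m; "gripper_width": finger opening in m.
Only numpy, scipy, OpenCV 4.12 (cv2) and the standard library are available. Lean on these libraries where they do the work, as an engineer would, in place of code of your own. Each camera call takes 0.05 s, during which the arm holds its last target.

## Working session

There is one attempt and no reset: what is moved stays moved. The work goes in short steps, Python scripts to look and compute and a tool call to move; the robot and the scene stay as the last step left them, time stands still between calls to the robot, and variables do not carry over. Pictures are saved under pics/ and viewed, and the job is handed in when it is done.

Besides the shell and the picture viewer there is one more tool, called after "Emit:" as name(argument=value, ...), one argument or row to a line, values as JSON. step_arm: Moves the arm, as the interface text tells. Its arguments: {"type":"object","properties":{"increments":{"type":"array","items":{"type":"array"}},"force":{"type":"number"}},"required":["increments"]}

```bash
mkdir -p pics
python3 - <<'E'
from plant import r
import cv2,pickle
print(r.get_state(), r.grip_depth)
for n in("side","top"):
    c=r.capture(n); pickle.dump(c,open(f"{n}0.pkl","wb"))
    cv2.imwrite(f"pics/{n}0.png",c["color"][:,:,::-1])
    print(n,c["intrinsics"],c["k1"],c["rvec"],c["tvec"])
E
```

```text
{'time_s': 0.0, 'joints': array([ 8.06205302e+01,  2.05936858e+01,  6.36376510e-01, -2.03176968e-02,
       -7.01354740e+01, -1.65070588e+01]), 'qd': array([ 0.06198931,  0.05701878, -0.03925038, -0.02996644, -0.01868802,
        0.01874222]), 'joint_torque': array([-3.78531222e-04, -5.82727754e+01,  2.93042189e+01,  6.99670002e+00,
        6.75269999e-03, -1.68083188e-04]), 'tcp_pos': array([0.29451051, 0.60684606, 0.22561643]), 'eef_rot': array([ 1.79905613e+02, -8.05271824e-03, -2.58934413e+01]), 'contact_force': array([0.51039755, 0.00092321, 0.52762985]), 'moment': array([-0.01139817, -0.03117155, -0.00456589]), 'gripper_width': 0.08756722745224199} 0.0188
side [[457.99111146   0.         252.76985678]
 [  0.         457.99111146 179.2017787 ]
 [  0.           0.           1.        ]] -0.11584731453756184 [ 2.26596451 -0.16419615  0.07136262] [-0.56229051  0.12694619  0.84673419]
top [[463.54262977   0.         253.74627466]
 [  0.         463.54262977 195.36546082]
 [  0.           0.           1.        ]] 0.038720702203954224 [ 2.11499938 -2.10241761  0.22252586] [0.02137247 0.58455753 1.10869801]
```

View pics/side0.png

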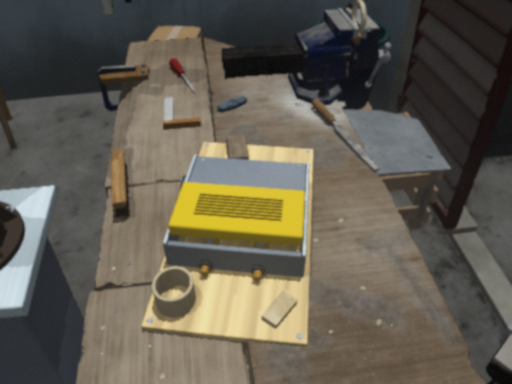

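View pics/top0.png

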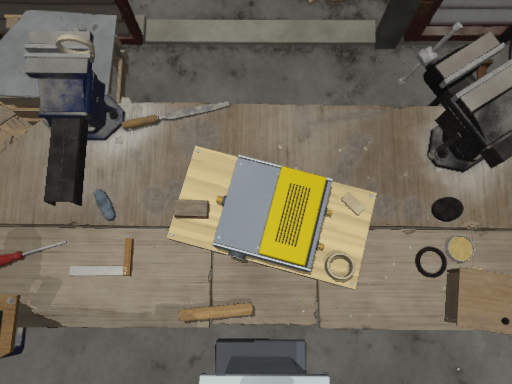

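```bash
cat > h.py <<'E'
import numpy as np,cv2,pickle
from scipy.optimize import least_squares
def D(c): return np.array([c["k1"],0,0,0],float)
def proj(c,P):
    return cv2.projectPoints(np.asarray(P,float).reshape(-1,1,3),np.asarray(c["rvec"],float),np.asarray(c["tvec"],float),c["intrinsics"],D(c))[0].reshape(-1,2)
def ray_z(c,px,z):
    u=cv2.undistortPoints(np.array(px,float).reshape(-1,1,2),c["intrinsics"],D(c)).reshape(-1,2)
    R=cv2.Rodrigues(np.asarray(c["rvec"],float))[0];t=np.asarray(c["tvec"],float).ravel()
    o=-R.T@t; d=np.c_[u,np.ones(len(u))]@R
    return o+d*((z-o[2])/d[:,2])[:,None]
def crop(c,name,x0,y0,x1,y1,s):
    im=cv2.resize(c["color"][y0:y1,x0:x1,::-1],None,fx=s,fy=s,interpolation=cv2.INTER_CUBIC)
    for x in range((x0+19)//20*20,x1,20):
        cv2.putText(im,str(x),(int((x-x0)*s),10),0,.35,(0,0,255),1); cv2.line(im,(int((x-x0+.5)*s),12),(int((x-x0+.5)*s),18),(0,0,255),1)
    for y in range((y0+19)//20*20,y1,20):
        cv2.putText(im,str(y),(0,int((y-y0+.5)*s)+4),0,.35,(0,0,255),1)
    cv2.imwrite(name,im)
E
python3 - <<'E'
from h import *
for n,b in(("top",(160,140,385,295)),("side",(140,135,330,345))):
    c=pickle.load(open(f"{n}0.pkl","rb"));print(proj(c,[[.2945,.6068,.2256],[0,0,0],[.5,0,0]]))
    crop(c,f"pics/{n}0c.png",*b,3.5 if n=="top" else 2.8)
E
```

```text
[[-35.549307   317.10479351]
 [262.77834169 442.40109071]
 [263.07297855 231.94432653]]
[[119.03477663   7.34094557]
 [-35.0385999  244.17920005]
 [218.52927772 219.67638873]]
```

View pics/top0c.png

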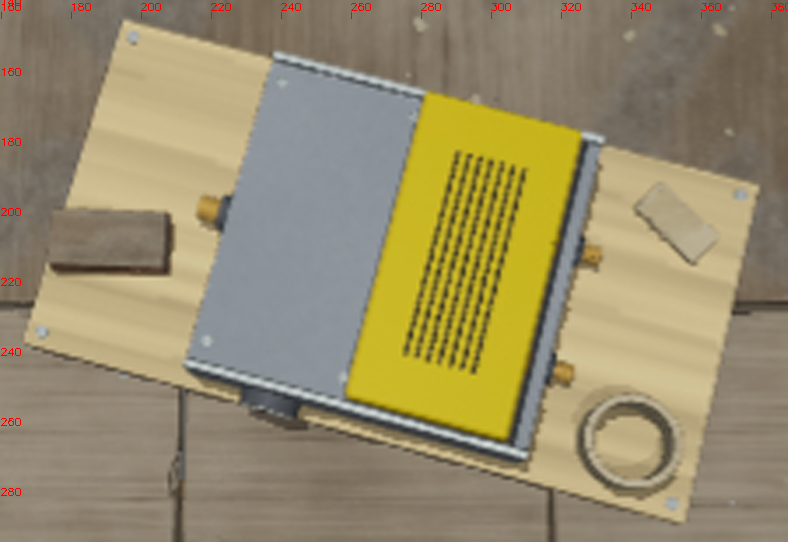

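View pics/side0c.png

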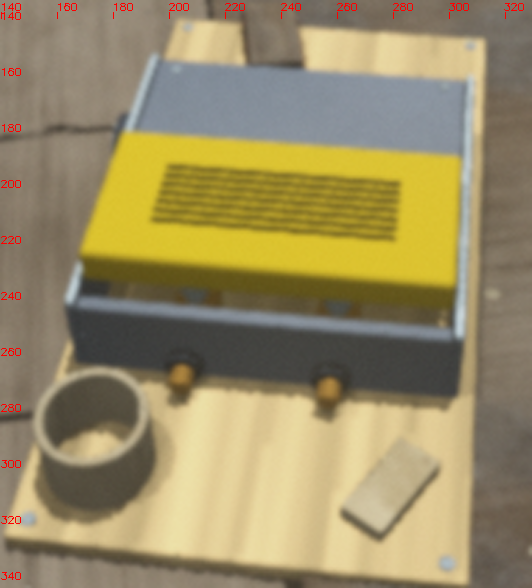

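```bash
cat > fit.py <<'E'
from h import *
T=pickle.load(open("top0.pkl","rb"));S=pickle.load(open("side0.pkl","rb"))
tc=np.array([(424,93),(582,132),(510,441),(347,397)])/3.5+[160,140]
tr=np.array([(274,53),(604,138),(525,459),(186,364)])/3.5+[160,140]
tb=np.array([(124,20),(758,186),(686,522),(25,345)])/3.5+[160,140]
sc=np.array([(127,132),(462,155),(458,288),(81,257)])/2.8+[140,135]
def R(p):
    c,s=np.cos(p[2]),np.sin(p[2]);return np.array([[c,-s,0],[s,c,0],[0,0,1]])
def W(p,L): return np.asarray(L,float)@R(p).T+[p[0],p[1],0]
def cov(q): # closed cover centre y=-59 unknown ->p[3] is centre y
    return [(113,q+58,94),(113,q-58,94),(-113,q-58,94),(-113,q+58,94)]
def res(p):
    C=W(p,np.array(cov(p[3]*1000))/1000)
    Rr=W(p,np.array([(120,124,70),(120,-124,70),(-120,-124,70),(-120,124,70)])/1000)
    B=W(p,np.array([(130,250,12),(130,-250,12),(-130,-250,12),(-130,250,12)])/1000)
    Sc=W(p,np.array([(-113,p[3]*1000+58,94),(113,p[3]*1000+58,94),(113,p[3]*1000-58,94),(-113,p[3]*1000-58,94)])/1000)
    return np.r_[(proj(T,C)-tc).ravel(),(proj(T,Rr)-tr).ravel(),(proj(T,B)-tb).ravel(),(proj(S,Sc)-sc).ravel()]
f=least_squares(res,[.5,0,-.2,-.06],loss="soft_l1")
if __name__=="__main__":
    print(f.x); print(res(f.x).reshape(-1,2).round(1).tolist())
    np.save("pose.npy",f.x)
E
python3 fit.py
```

```text
[ 0.54369927 -0.02514007 -0.25377931 -0.04729235]
[[0.1, -1.7], [0.4, -1.3], [-0.4, -0.5], [-1.1, -0.6], [0.1, -1.2], [0.5, -1.4], [1.1, -0.2], [-0.6, 0.6], [-0.4, -0.4], [0.5, -1.4], [0.2, 0.0], [-0.6, -0.3], [-4.1, -0.2], [-0.8, 0.3], [-1.3, 0.2], [-3.5, 0.3]]
```

```bash
cat > go.py <<'E'
from h import *
from scipy.spatial.transform import Rotation as Ro
import sys
from plant import r
p=np.load("pose.npy")
def st():
    s=r.get_state();return s["tcp_pos"],Ro.from_euler("xyz",s["eef_rot"],degrees=True),s
def b2w(b):
    c,s_=np.cos(p[2]),np.sin(p[2]);return np.array([p[0]+c*b[0]-s_*b[1],p[1]+s_*b[0]+c*b[1],b[2]])
def w2b(w):
    c,s_=np.cos(p[2]),np.sin(p[2]);d=w-[p[0],p[1],0];return np.array([c*d[0]+s_*d[1],-s_*d[0]+c*d[1],w[2]])
def show(*targets):
    t,R,s=st(); Rt=Ro.from_euler("xyz",[np.pi,0,p[2]])
    print("t",s["time_s"],"tcp box mm",(w2b(t)*1000).round(1),"F",s["contact_force"].round(1),"w",s["gripper_width"])
    for b in targets:
        d=R.inv().apply(b2w(np.array(b)/1000)-t)
        print(b,"shift",d.round(4),"rot",(R.inv()*Rt).as_rotvec().round(3))
E
python3 -c "
from go import *
show((0,-160,150),(0,-160,80))"
```

```text
t 0.1 tcp box mm [-399.8  549.2  225.7] F [ 0.1 -0.2 -0.7] w 0.0873334353260395
(0, -160, 150) shift [0.5316 0.6165 0.0767] rot [ 0.001 -0.    -0.198]
(0, -160, 80) shift [0.5316 0.6164 0.1467] rot [ 0.001 -0.    -0.198]
```

Emit:
step_arm(
  increments=[
    [[0.033, 0.038, 0], [0, 0, -0.05], 1],
    [[0.066, 0.077, 0], [0, 0, -0.1], 1],
    [[0.1, 0.115, 0], [0, 0, -0.15], 1],
    [[0.133, 0.154, 0], [0, 0, -0.198], 1],
    [[0.166, 0.193, 0], [0, 0, -0.198], 1],
    [[0.2, 0.231, 0], [0, 0, -0.198], 1],
    [[0.233, 0.27, 0], [0, 0, -0.198], 1],
    [[0.266, 0.308, 0], [0, 0, -0.198], 1],
    [[0.3, 0.347, 0], [0, 0, -0.198], 1],
    [[0.333, 0.385, 0], [0, 0, -0.198], 1],
  ],
  force=20,
)

```text
time_s: 1.1
tcp_pos: [0.4237, 0.1223, 0.2267]
eef_rot: [-180.0, -0.0, -14.5]
contact_force: [1.6, 0.4, 0.1]
gripper_width: 0.0131
```

```bash
python3 -c "
from go import *
show((0,-160,150),(0,-160,80))"
```

```text
t 1.1 tcp box mm [-153.2  112.5  226.7] F [1.6 0.4 0.1] w 0.013125201830901748
(0, -160, 150) shift [0.153  0.2727 0.0766] rot [-0.    -0.     0.001]
(0, -160, 80) shift [0.153  0.2727 0.1466] rot [-0.    -0.     0.001]
```

Emit:
step_arm(
  increments=[
    [[0.02, 0.035, 0], [0, 0, 0], 1],
    [[0.04, 0.07, 0], [0, 0, 0], 1],
    [[0.06, 0.11, 0], [0, 0, 0], 1],
    [[0.08, 0.15, 0], [0, 0, 0], 1],
    [[0.1, 0.19, 0.0], [0, 0, 0], 1],
    [[0.125, 0.23, 0], [0, 0, 0], 1],
    [[0.14, 0.255, 0.02], [0, 0, 0], 1],
    [[0.153, 0.271, 0.06], [0, 0, 0], 1],
    [[0.153, 0.271, 0.1], [0, 0, 0], 1],
    [[0.153, 0.271, 0.1], [0, 0, 0], 1],
  ],
)

```text
time_s: 2.1
tcp_pos: [0.4997, -0.1768, 0.1213]
eef_rot: [179.9, 0.6, -14.7]
contact_force: [-0.6, 0.2, -0.2]
gripper_width: 0.0004
```

```bash
python3 -c "
from go import *
show((0,-160,80),(0,-127,80))
for n,b in(('top',(160,140,385,295)),('side',(140,135,330,345))):
    c=r.capture(n);pickle.dump(c,open(n+'1.pkl','wb'));crop(c,'pics/%s1.png'%n,*b,2.8)
"
```

```text
t 2.1 tcp box mm [  -4.5 -157.9  121.3] F [-0.6  0.2 -0.2] w 0.00038068286771769275
(0, -160, 80) shift [0.0049 0.002  0.0412] rot [ 0.002  0.01  -0.003]
(0, -127, 80) shift [ 0.0049 -0.031   0.0412] rot [ 0.002  0.01  -0.003]
```

View pics/top1.png

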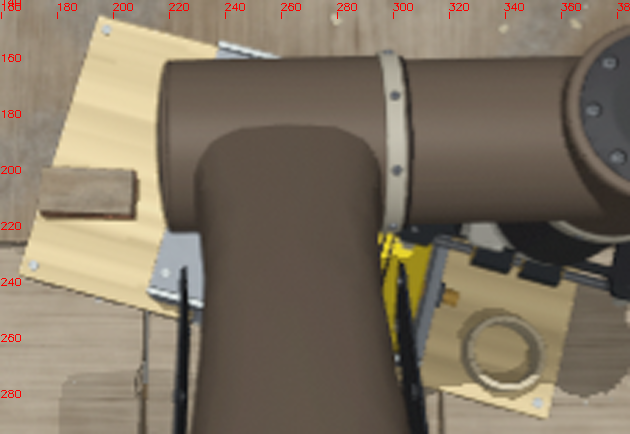

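View pics/side1.png

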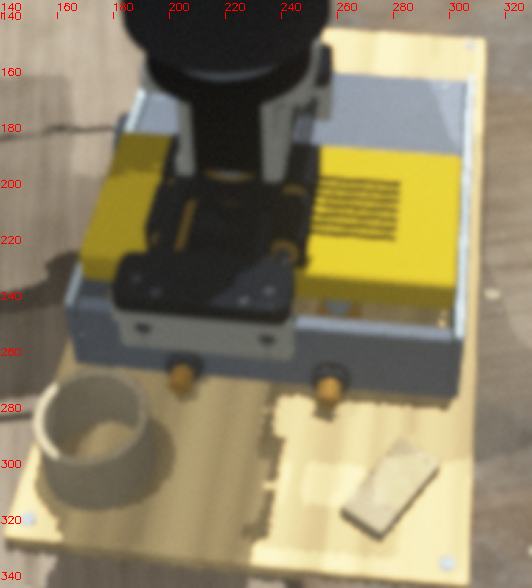

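Emit:
step_arm(
  increments=[
    [[0.005, 0.002, 0.02], [0, 0, 0], 1],
    [[0.005, 0.002, 0.042], [0, 0, 0], 1],
    [[0.005, 0.002, 0.042], [0, 0, 0], 1],
    [[0.005, -0.008, 0.042], [0, 0, 0], 1],
    [[0.005, -0.016, 0.042], [0, 0, 0], 1],
    [[0.005, -0.022, 0.042], [0, 0, 0], 1],
    [[0.005, -0.028, 0.042], [0, 0, 0], 1],
    [[0.005, -0.034, 0.042], [0, 0, 0], 1],
    [[0.005, -0.04, 0.042], [0, 0, 0], 1],
    [[0.005, -0.04, 0.042], [0, 0, 0], 1],
  ],
)

```text
time_s: 3.2
tcp_pos: [0.519, -0.1384, 0.0846]
eef_rot: [180.0, -0.0, -14.5]
contact_force: [-0.0, 0.3, -0.7]
gripper_width: 0.0007
```

```bash
python3 -c "
from go import *
show((0,-24,80))
c=r.capture('side');crop(c,'pics/side2.png',140,135,330,345,2.8)
"
```

```text
t 3.2 tcp box mm [   4.6 -115.9   84.6] F [-0.   0.3 -0.7] w 0.0006830227716468504
(0, -24, 80) shift [-0.0045 -0.0919  0.0046] rot [ 0.    -0.     0.001]
```

View pics/side2.png

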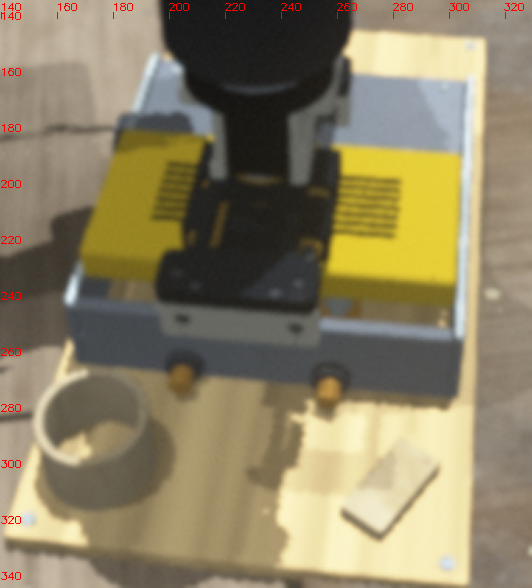

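Emit:
step_arm(
  increments=[
    [[0, -0.006, 0.005], [0, 0, 0], 1],
    [[0, -0.012, 0.005], [0, 0, 0], 1],
    [[0, -0.018, 0.005], [0, 0, 0], 1],
    [[0, -0.024, 0.005], [0, 0, 0], 1],
    [[0, -0.03, 0.005], [0, 0, 0], 1],
    [[0, -0.036, 0.005], [0, 0, 0], 1],
    [[0, -0.036, 0.005], [0, 0, 0], 1],
  ],
)

```text
time_s: 3.95
tcp_pos: [0.5284, -0.1033, 0.0797]
eef_rot: [-180.0, -0.0, -14.5]
contact_force: [-0.2, -0.2, -0.2]
gripper_width: 0.0004
```

```bash
python3 -c "
from go import *
show((0,-24,80))
c=r.capture('side');crop(c,'pics/side3.png',140,135,330,345,2.8)
"
```

```text
t 3.95 tcp box mm [  4.8 -79.5  79.7] F [-0.2 -0.2 -0.2] w 0.00042000117735922266
(0, -24, 80) shift [-0.0047 -0.0555 -0.0003] rot [-0.    -0.001  0.001]
```

View pics/side3.png

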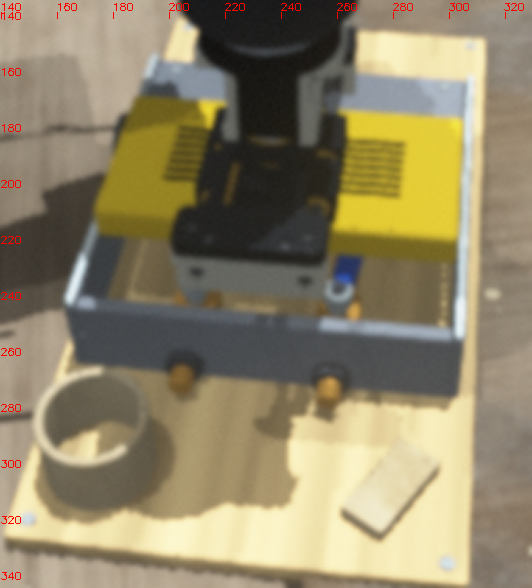

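Emit:
step_arm(
  increments=[
    [[0, -0.006, 0], [0, 0, 0], 1],
    [[0, -0.012, 0], [0, 0, 0], 1],
    [[0, -0.018, 0], [0, 0, 0], 1],
    [[0, -0.024, 0], [0, 0, 0], 1],
    [[0, -0.03, 0], [0, 0, 0], 1],
    [[0, -0.036, 0], [0, 0, 0], 1],
    [[0, -0.042, 0], [0, 0, 0], 1],
    [[0, -0.048, 0], [0, 0, 0], 1],
    [[0, -0.052, 0], [0, 0, 0], 1],
    [[0, -0.052, 0], [0, 0, 0], 1],
  ],
)

```text
time_s: 5.0
tcp_pos: [0.5408, -0.0531, 0.0794]
eef_rot: [-180.0, 0.0, -14.5]
contact_force: [-0.4, -0.3, 0.2]
gripper_width: 0.0002
```

```bash
python3 -c "
from go import *
show((0,-24,80))
c=r.capture('side');crop(c,'pics/side4.png',140,135,330,345,2.8)
"
```

```text
t 5.0 tcp box mm [  4.2 -27.8  79.4] F [-0.4 -0.3  0.2] w 0.00024697804248573094
(0, -24, 80) shift [-0.0042 -0.0038 -0.0006] rot [-0.  0.  0.]
```

View pics/side4.png

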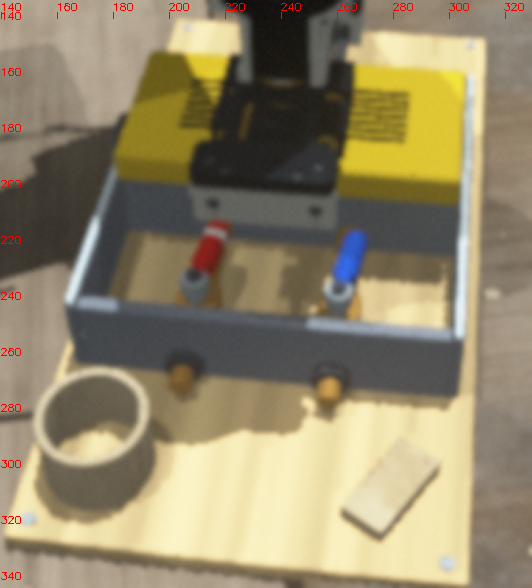

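Emit:
step_arm(
  increments=[
    [[0, -0.003, 0], [0, 0, 0], 1],
    [[0, -0.006, 0], [0, 0, 0], 1],
    [[0, -0.009, 0], [0, 0, 0], 1],
    [[0, -0.012, 0], [0, 0, 0], 1],
    [[0, -0.012, 0], [0, 0, 0], 1],
  ],
)

```text
time_s: 5.55
tcp_pos: [0.5438, -0.0419, 0.0794]
eef_rot: [180.0, 0.0, -14.5]
contact_force: [-0.9, -0.6, -0.1]
gripper_width: 0.0004
```

Emit:
step_arm(
  increments=[
    [[0, -0.002, 0], [0, 0, 0], 1],
    [[0, -0.004, 0], [0, 0, 0], 1],
    [[0, -0.005, 0], [0, 0, 0], 1],
    [[0, -0.005, 0], [0, 0, 0], 1],
  ],
)

```text
time_s: 5.95
tcp_pos: [0.5441, -0.0403, 0.0795]
eef_rot: [179.7, 0.1, -14.6]
contact_force: [-0.8, -18.5, 0.7]
gripper_width: 0.0004
```

```bash
python3 -c "
from go import *
show((0,-24,80))
c=r.capture('side');pickle.dump(c,open('side5.pkl','wb'));crop(c,'pics/side5.png',140,115,330,325,2.8)
"
```

```text
t 5.95 tcp box mm [  4.2 -14.6  79.5] F [ -0.8 -18.5   0.7] w 0.00040819127446475596
(0, -24, 80) shift [-0.0042  0.0094 -0.0005] rot [ 0.004  0.002 -0.   ]
```

View pics/side5.png

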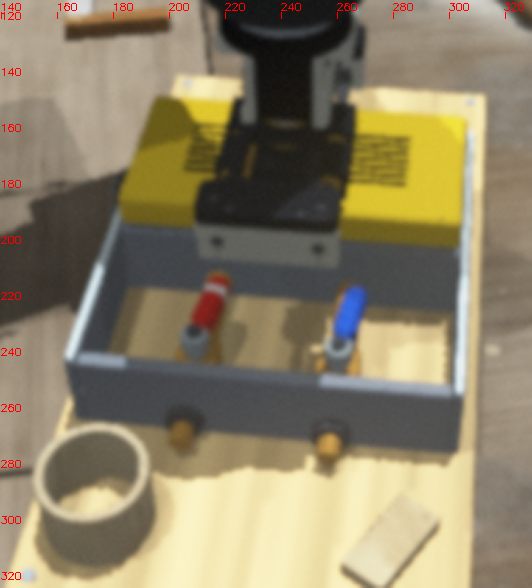

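Emit:
step_arm(
  increments=[
    [[0, 0.015, -0.005], [0, 0, 0], 1],
    [[0, 0.035, -0.01], [0, 0, 0], 1],
    [[-0.04, 0.035, -0.01], [0, 0, 0], 1],
    [[-0.082, 0.035, -0.01], [0, 0, 0], 1],
    [[-0.082, 0.035, -0.01], [0, 0, 0], 1],
  ],
)

```text
time_s: 6.5
tcp_pos: [0.4524, -0.0508, 0.0896]
eef_rot: [-179.9, 0.1, -14.6]
contact_force: [1.4, 0.1, 0.1]
gripper_width: 0.0008
```

```bash
python3 -c "
from go import *
show((-78,-48,50))
c=r.capture('side');pickle.dump(c,open('side6.pkl','wb'))
pts=[(-48,-85,60),(-48,-33,60),(42,-85,60),(42,-33,60),(-113,-114,66),(113,-114,66),(-113,-1,94),(113,-1,94)]
pp=proj(c,[b2w(np.array(q)/1000) for q in pts]);print(pp.round(1).tolist())
crop(c,'pics/side6.png',140,115,330,325,2.8)
im=cv2.imread('pics/side6.png')
for u,v in pp: cv2.circle(im,(int((u-140+.5)*2.8),int((v-115+.5)*2.8)),3,(0,255,0),1)
cv2.imwrite('pics/side6.png',im)
"
```

```text
t 6.5 tcp box mm [-82.  -47.8  89.6] F [1.4 0.1 0.1] w 0.0008288866098862963
(-78, -48, 50) shift [0.004  0.0003 0.0396] rot [-0.001  0.002 -0.001]
[[207.6, 235.4], [212.8, 214.4], [259.6, 239.7], [262.5, 218.2], [166.2, 242.4], [301.0, 253.6], [179.8, 186.1], [304.0, 194.9]]
```

View pics/side6.png

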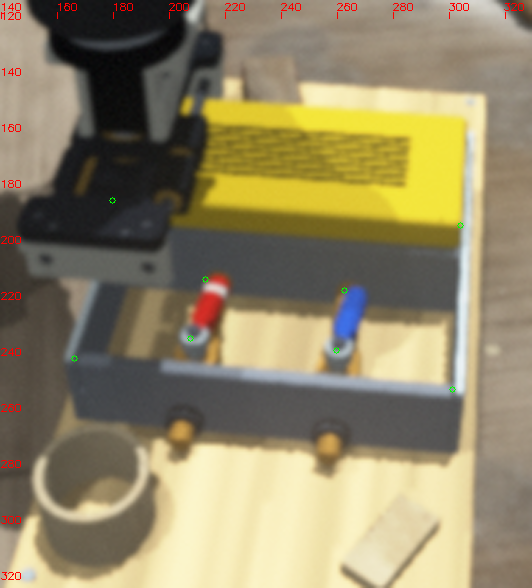

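Emit:
step_arm(
  increments=[
    [[0.004, 0, 0.02], [0, 0, 0], 1],
    [[0.004, 0, 0.038], [0, 0, 0], 1],
    [[0.004, 0, 0.038], [0, 0, 0], 1],
    [[0.01, -0.002, 0.038], [0, 0, 0], 1],
    [[0.016, -0.003, 0.038], [0, 0, 0], 1],
    [[0.022, -0.003, 0.038], [0, 0, 0], 1],
    [[0.028, -0.003, 0.038], [0, 0, 0], 1],
    [[0.034, -0.002, 0.038], [0, 0, 0], 1],
    [[0.04, -0.001, 0.038], [0, 0, 0], 1],
    [[0.043, -0.001, 0.038], [0, 0, 0], 1],
  ],
)

```text
time_s: 7.55
tcp_pos: [0.499, -0.0605, 0.0517]
eef_rot: [-180.0, 0.0, -14.6]
contact_force: [-3.4, 3.2, 0.1]
gripper_width: 0.0005
```

```bash
python3 -c "
from go import *
show((-26,-53,51))
c=r.capture('side');crop(c,'pics/side7.png',140,115,330,325,2.8)
"
```

```text
t 7.55 tcp box mm [-34.4 -45.4  51.7] F [-3.4  3.2  0.1] w 0.00046357852857130703
(-26, -53, 51) shift [0.0084 0.0076 0.0007] rot [-0.     0.001 -0.001]
```

View pics/side7.png

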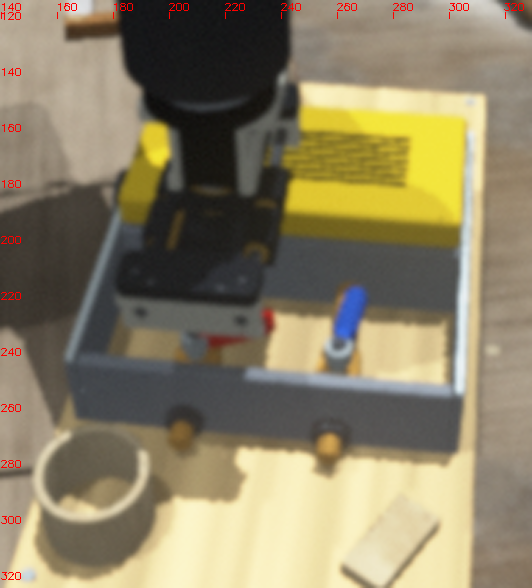

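Emit:
step_arm(
  increments=[
    [[0.004, 0.003, 0], [0, 0, 0], 1],
    [[0.008, 0.007, 0], [0, 0, 0], 1],
    [[0.012, 0.01, 0], [0, 0, 0], 1],
    [[0.015, 0.013, 0], [0, 0, 0], 1],
    [[0.018, 0.016, 0], [0, 0, 0], 1],
    [[0.018, 0.018, 0], [0, 0, 0], 1],
    [[0.018, 0.02, 0], [0, 0, 0], 1],
    [[0.018, 0.02, 0], [0, 0, 0], 1],
  ],
)

```text
time_s: 8.4
tcp_pos: [0.5113, -0.0774, 0.0516]
eef_rot: [-179.5, 0.0, -14.7]
contact_force: [-13.5, 54.3, 10.9]
gripper_width: 0.0005
```

```bash
python3 -c "
from go import *
show((-15,-70,51))
c=r.capture('side');crop(c,'pics/side8.png',140,115,330,325,2.8)
"
```

```text
t 8.4 tcp box mm [-18.2 -58.7  51.6] F [-13.5  54.3  10.9] w 0.0005424147632118085
(-15, -70, 51) shift [0.0033 0.0113 0.0005] rot [-0.01   0.    -0.003]
```

View pics/side8.png

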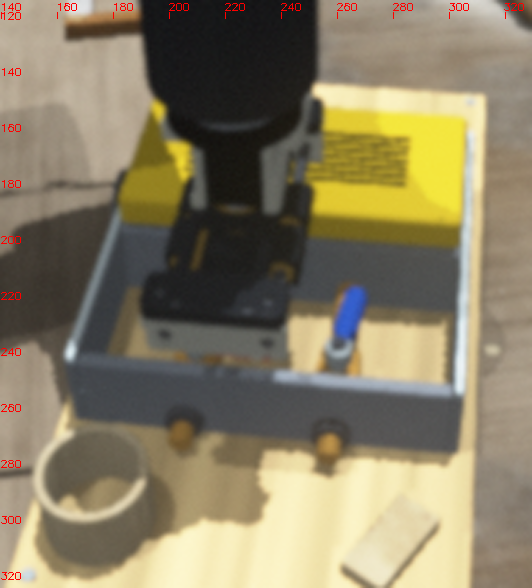

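Emit:
step_arm(
  increments=[
    [[0, -0.012, 0], [0, 0, 0], 1],
    [[0, -0.022, 0], [0, 0, 0], 1],
    [[0, -0.022, 0], [0, 0, 0], 1],
    [[-0.005, -0.022, -0.04], [0, 0, 0], 1],
    [[-0.02, -0.015, -0.08], [0, 0, 0], 1],
    [[-0.06, -0.0, -0.11], [0, 0, 0], 1],
    [[-0.1, 0, -0.12], [0, 0, 0], 1],
    [[-0.12, 0, -0.12], [0, 0, 0], 1],
    [[-0.12, 0, -0.12], [0, 0, 0], 1],
  ],
)

```text
time_s: 9.35
tcp_pos: [0.3932, -0.0549, 0.1725]
eef_rot: [-179.9, -0.1, -14.6]
contact_force: [0.7, -0.0, 0.6]
gripper_width: 0.0005
```

```bash
python3 -c "
from go import *
show((-15,-70,51))
c=r.capture('side');pickle.dump(c,open('side9.pkl','wb'));crop(c,'pics/side9.png',140,135,330,330,3)
c=r.capture('top');crop(c,'pics/top9.png',160,140,385,295,3.5)
"
```

```text
t 9.35 tcp box mm [-138.2  -66.6  172.5] F [ 0.7 -0.   0.6] w 0.0004670511260690074
(-15, -70, 51) shift [0.123  0.0036 0.1217] rot [-0.001 -0.002 -0.   ]
```

View pics/side9.png

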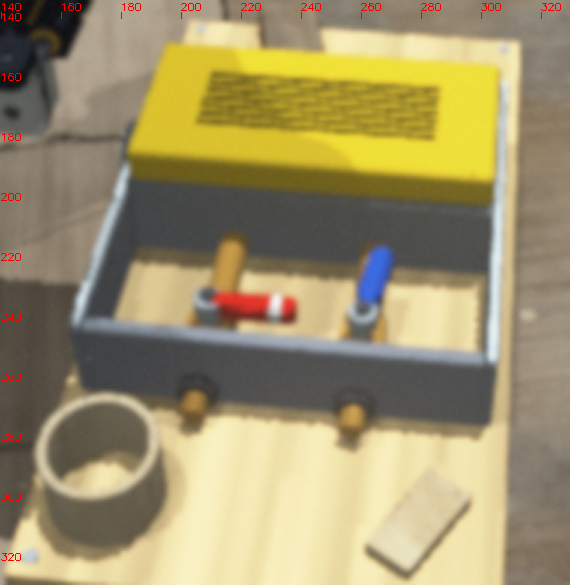

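View pics/top9.png

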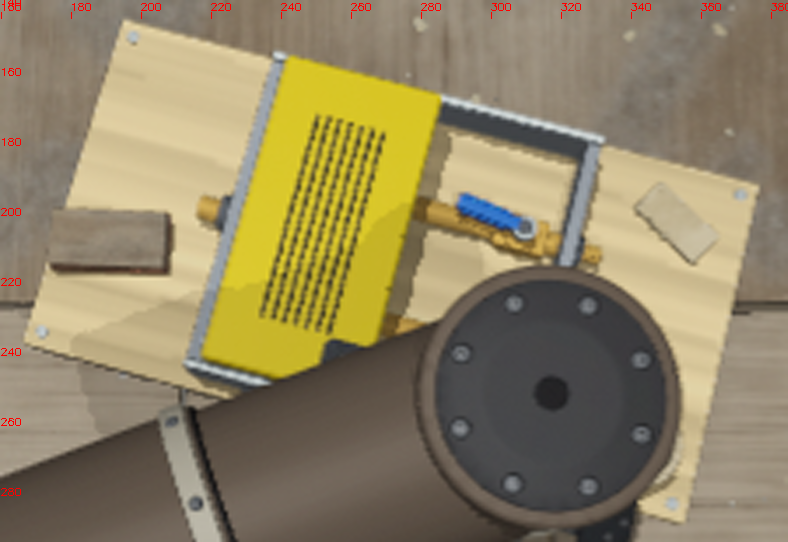

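```bash
python3 -c "
from go import *
c=pickle.load(open('side9.pkl','rb'))
import cv2
crop(c,'pics/z9.png',195,215,290,265,8)
for a in ([(80,322),(490,358)],[(218,300),(293,308)]):
    w=ray_z(c,np.array(a)/3+[140,135],.06);b=[w2b(x)*1000 for x in w];print(np.round(b,1),np.degrees(np.arctan2(b[1][1]-b[0][1],b[1][0]-b[0][0])))
"
```

```text
[[-114.4 -108.6   60. ]
 [ 117.2 -110.    60. ]] -0.32596687298474314
[[-39.4 -83.   60. ]
 [  4.3 -84.5  60. ]] -1.8794678751476437
```

View pics/z9.png

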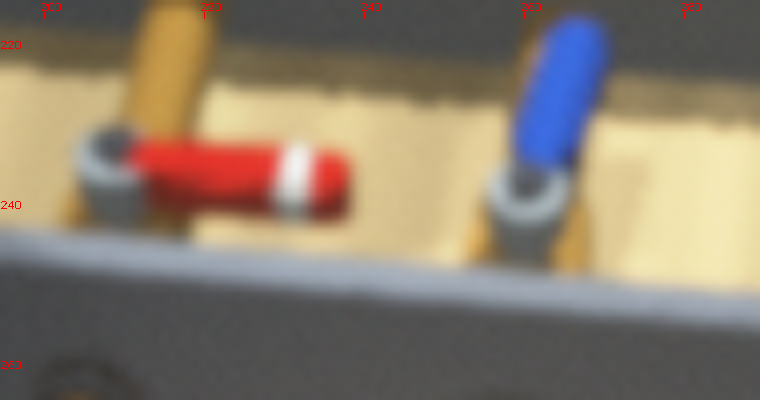

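```bash
python3 -c "
from go import *
T=pickle.load(open('top0.pkl','rb'));S=pickle.load(open('side9.pkl','rb'))
for c,a,o,k in ((T,[(440,97),(380,345),(283,55)],[160,140],3.5),(T,[(582,132),(510,441)],[160,140],3.5),(S,[(132,152),(497,178)],[140,135],3)):
    print(np.round([w2b(x)*1000 for x in ray_z(c,np.array(a)/k+o,.094)],1))
show(); print(r.get_state()['qd'].round(2))
print(r.close_job())
"
```

```text
[[108.7  -1.9  94. ]
 [-73.4  -5.   94. ]
 [110.  114.1  94. ]]
[[ 109.5 -105.1   94. ]
 [-113.9 -106.5   94. ]]
[[-105.6    1.    94. ]
 [ 115.9    0.9   94. ]]
t 9.45 tcp box mm [-136.   -65.8  172.3] F [ 0.6  0.3 -0.7] w 0.0007340924386767433
[-0.42  2.14  1.05  0.05  0.17  0.06]
the job is handed in; nothing more can be done
None
```

The cover is open and the red handle is shut, using pushes with closed fingertips only, and the job is handed in at about 9.5 s. No verdict was reported.

- **Cover:** it was pushed left until it met its stop, at about 18 N. In the final images its end face sits at box y of about -5 to +1 mm, against about -3 mm expected when fully open.
- **Red handle:** it was pushed clockwise until the force rose to about 54 N, which I took as its stop. I measured it within about 2° of the box's +x direction, against a 7° tolerance. The force rose about 8 mm earlier in y than I had predicted, probably because the fingers are thicker than I estimated; the picture afterwards still shows the handle fully across.
- **Blue handle and loose things:** by eye in the last images, the blue handle, bone block and sanding block look unmoved. The sleeve was partly hidden in the top view but looks the same in the side view. I did not measure their displacements.
- **Arm:** it was clear above the box at hand-in, with a contact force under 1 N. It still had a small leftover joint motion of about 2°/s.

The side-camera fit disagreed with the top camera by up to about 4 px (roughly 5 mm); I left enough clearance in the pushes to allow for it.

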